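# Bring the docked remote round to the front

### The arm

A 7-joint arm with a two-finger parallel gripper is mounted at the origin on the work surface. World frame = base frame: x ahead of the robot, y to its left, z up, the work surface at z = 0. Lengths are in mm, angles in rad, forces in N, time in s.
With the tool pointing down it reaches from about 375 to 925 mm from the base axis. Payload 3.1 kg.
Tool frame: the origin (TCP) lies on the centre line of the jaws, within the pads' length; the fingertips stand 19 mm ahead of it and the grasp point (between the pads) is the TCP; z points along the fingers, y is the direction in which the jaws open and shut (so a half turn about z gives the same grasp; the last joint's range is limited). The gripper opens to 85 mm and grips with 20 to 120 N. Pads are 22 mm wide; open, the fingers measure 114 mm over their backs; the gripper's body (76 mm by 85 mm) begins 54 mm behind the grasp point. The pads swing forward as they close: fully open they stand 13 mm farther back than shut.
Start: joints at [1.169, 0.383, 0.044, 1.598, -0.018, 1.161, -0.05], TCP at [194.466, -620.231, 250.269] pointing down, gripper open.
Joint ranges: [-2.61, 2.61], [-0.41, 2.15], [-1.48, 1.57], [0, 2.5], [-1.57, 4.71], [0.05, 1.97], [-2.85, 2.85]. Speed limits (rad/s): [2.79, 2.79, 3.14, 3.14, 3.14, 3.14, 3.14].

### API

Orientations are given as [roll, pitch, yaw] about the fixed x, y, z axes, in that order (R = Rz(yaw) Ry(pitch) Rx(roll)).
In Python, from bench import read_state, capture, camera_params, job_done, trace gives the robot as it stands.
- The arm moves only by the tool move_arm, never from a script. Its argument "moves" is text: rows parted by semicolons, each of 7 numbers parted by spaces: the shift along the world's x, y, z in m, then the turn, a rotation vector about the world's x, y, z in degrees, then the gripper's target within -1 to 1 (fully open at 1, half-way at 0, shut at -1). In form: dx dy dz ax ay az hand; .... A call has exactly 8 rows; each row is the pose to reach, as a shift and turn from the pose measured when the call began; what a row does not reach only later rows make up. A row lasts 1/12 s, in which the tool goes at most 41.7 mm and 7.16 degrees, less where a joint would pass 70% of its speed; a pose out of reach is approached as far as the arm can. A call with a gripper value outside its range is refused whole. The fingers move at their own pace and stop on an object; "force" is the grip in N (left out, the last holds). Time passes only in rows, so rows that repeat a pose let the fingers close, or fill a call up. It gives the time, the measured TCP pose, the force and the opening at its end, in the units of the state.
- read_state(): the state, without advancing time (a new reading comes with each control period).
- capture(name): name is "scene" or "top" or "wrist"; returns (picture, depth): 384x512x3 uint8, blue, green, red; 384x512 float32, mm along the optical axis (not along the pixel's ray), 0 where there is no reading.
- camera_params(name): a dict with "fov_y" (degrees; the focal length in pixels is half the picture's height over the tangent of half this angle, whatever the lens; pixels are square), "cx", "cy" (the principal point, pixels), "k1" (the pictures are not rectified: a ray, as slopes to the right and down, at radius r is drawn at 1 + k1 r^2 times it, then the intrinsics apply), "R" (3x3) and "t" (3): a world point X has camera coordinates R X + t. Camera axes: x right, y down, z forward; pixel columns grow to the right and rows downward; lengths in mm; the calibration is good to about 2 mm. A picture is of the moment at which its call begins: read the wrist's pose just before it. camera_params takes no time and is no camera call; for the wrist camera it gives the pose at the moment of the call.
- job_done(): hands the job in, once; it reports no verdict.
Trained networks look in the newest picture that a camera, given by its name, has taken for a name from the list of things; names that differ only in an ending like _2 or _b are one class to them, and where a whole thing is asked for, a point or a joint stands for the part that bears it (a point fixed in the world has none). Each returns a list of dicts, best first, with "p" (0 to 1); they miss things now and then, are a little off and sometimes report something else, mostly with a low value. They report only what shows in the picture. A call takes as long as a camera call. They do not tell look-alikes from the thing itself.
- trace(camera, thing): "region" (384x512 bool, what is visible of it) and "extent" ([left, top, right, bottom] in pixels, round what is visible of it).
The state is a dict: "clock": time; "q": joint angles; "joint_velocities": joint speeds; "effort": joint torques, N m; "position": TCP position; "ee_rot": TCP orientation; "contact_force": force on the tool from outside, world axes, zero at the start; "wrist_torque": the same for the moment, N m; "gripper_width": opening from 0.0 (shut) to 1.0 (fully open).
Only numpy, scipy, OpenCV 4.12 (cv2) and the standard library are available. Lean on these libraries where they do the work, as an engineer would, in place of code of your own. Each camera call takes 0.05 s, during which the arm holds its last target. There are 200 camera calls.

### The job

Gently push the round carousel by the upright pegs on its rim until its orange peg stands at the orange arrow on the black stand, so that the remote faces front; let it come to rest, then press the dock's blue release button right down and let it come back up. Use only the fingertips, and grasp and lift nothing: do not push on the dock tray or on the remote, dice cup and opener, which stay in their seats on the carousel, leave the other things on the shelf where they are, and finish with the orange peg still at the arrow.

Things in the scene. Friction and masses are not known exactly. Their poses are not given: they have to be found in the camera images.
- stand: Fixed black disc, 296 mm across and 12 mm thick, lying on the shelf under the carousel, with a 50 mm square tongue on one side that carries the orange arrow. Origin: centre of its underside (shelf height), on the carousel's vertical axis of rotation. Its -x axis points from the axis along the tongue to the arrow: this is 'front' (roughly towards the robot).
- marked_peg (a point): Centre of the top of the carousel's orange rim peg, 122 mm from the axis, 86 mm above the shelf; turns with the platter, its -x axis pointing outward. It is one of 8 upright round pegs (12 mm thick, 50 mm tall) every 45 degrees on a circle of 122 mm radius; the others are dark steel. An orange patch lies under it. All else on the platter lies within 105 mm of the axis.
- platter (a joint): Angle (rad) the carousel (round grey platter, 264 mm across, its top 36 mm above the shelf) has been turned since the start: 0 at the start, positive anticlockwise seen from above. Turns both ways without end stops, friction 0.12 N m (about 1 N at the pegs), and stops almost at once when not pushed.
- release (a joint): Travel (m) of the blue release button: 0 up, 0.006 fully pressed. Sprung: fully down takes 5 N, straight down; comes back up when let go.
- release_top (a point): Centre of the top of the blue round release button (28 mm across) in its white housing at the dock's inner end, 64 mm from the axis on the side opposite the orange peg; turns with the platter. Pressed straight down.
- dock: White open tray (140 x 46 mm, 17 mm high) fixed on the platter, lying radially, holding the remote. Its origin is on the axis of rotation at the platter's top; its -x axis points to the orange peg.
- remote: Matte black remote, 128 x 35 x 18 mm, loose in the dock tray. Origin: centre of its underside; x along its length. Its top is 58 mm above the shelf.
- dock_seat (a point): Where the remote's origin belongs: centre of the dock tray's inner floor, 30 mm from the axis towards the orange peg.
- cup: Green-tinted glass dice cup, loose in a shallow white ring on the platter, 60 mm across, 56 mm tall, its rim 95 mm above the shelf. Origin: centre of its underside.
- cup_seat (a point): Where the cup's origin belongs: centre of the white ring's floor, 65 mm from the axis at a right angle to the dock.
- opener: Yellow plastic bottle cap opener, about 78 x 31 x 7 mm, loose in a shallow white tray on the platter. Origin: near its middle, on its underside.
- opener_seat (a point): Where the opener's origin belongs, centre of the shallow tray's floor, 60 mm from the axis on the side opposite the cup.
- coaster: Loose stainless steel coaster on the shelf, 94 mm across, 6 mm thick. Leave alone. Origin: centre of its underside.
- bowl: Loose blue ceramic bowl on the shelf, 110 mm across, 45 mm tall. Leave alone. Origin: centre of its underside.
- candle: Loose amber glass candle jar with a steel lid on the shelf, 70 mm across, 85 mm tall. Leave alone. Origin: centre of its underside.
- case: Loose blue spectacle case on the shelf, 155 x 60 x 40 mm. Leave alone. Origin: centre of its underside.
Mind the look-alikes: they are no part of the job. There is more than one size of the remote; the job needs the smallest.

How it is judged (in metres and radians):
On the way, in this order (a step that is already met when the one before it is completed fails the run):
1. the orange peg has been brought to the arrow and the carousel is at rest (y of marked_peg in the frame of stand between -0.018 and 0.018 m and x of marked_peg in the frame of stand below 0 m and velocity of joint platter between -0.08 and 0.08 rad/s), for 0.2 s.
2. the release button is pressed right down (value of joint release above 0.0045 m and y of marked_peg in the frame of stand between -0.018 and 0.018 m and x of marked_peg in the frame of stand below 0 m), for 0.05 s.
At the end, for the whole second after the job is handed in: The orange peg stands in front within 18 mm sideways of the line from the axis through the arrow (about 8 degrees), the carousel is at rest, the release button is back up (within 1.5 mm), and the remote and the cup (within 12 mm) and the opener (within 20 mm) are in their seats (all of step 1 and value of joint release below 0.0015 m and distance between remote and dock_seat below 0.012 m and distance between cup and cup_seat below 0.012 m and distance between opener and opener_seat below 0.02 m); the robot touches nothing.
It fails at once if the remote, dice cup or opener is lifted or shoved out of its seat on the carousel (not (distance between remote and dock_seat below 0.016 m and distance between cup and cup_seat below 0.016 m and distance between opener and opener_seat below 0.025 m)).
It fails at once if the robot pushes on the remote, the dice cup, the opener or the dock tray (more than 3 N) (contact force between any of the fingers, the arm and remote above 3 N or contact force between any of the fingers, the arm and cup above 3 N or contact force between any of the fingers, the arm and opener above 3 N or contact force between any of the fingers, the arm and dock above 3 N).
It fails at once if the carousel is spun fast (over 3 rad/s) (velocity of joint platter above 3 rad/s or velocity of joint platter below -3 rad/s).
It fails at once if the release is pressed while the orange peg is far from the arrow (value of joint release above 0.003 m and not (y of marked_peg in the frame of stand between -0.035 and 0.035 m and x of marked_peg in the frame of stand below 0 m)).
It fails at once if a bystander on the shelf is moved more than 20 mm (distance of any of coaster, bowl, candle, case from where it was at the start of the episode above 0.02 m).
It also fails if it takes over 61 s, if anything falls off the work surface, if the arm or the gripper's body presses on something with over 40 N, if the wrist force passes 120 N, or if a joint passes its speed limit or range.

## Working session

There is one attempt and no reset: what is moved stays moved. The work goes in short steps, Python scripts to look and compute and a tool call to move; the robot and the scene stay as the last step left them, time stands still between calls to the robot, and variables do not carry over. Pictures are saved under pics/ and viewed, about 8 in all and at most 12, crops included, and the job is handed in when it is done.

Besides the shell and the picture viewer there is one more tool, called after "Request:" by a JSON object that holds its "name" and its "arguments". move_arm: Moves the arm, as the interface text tells. Its arguments: {"type":"object","properties":{"moves":{"type":"string"},"force":{"type":"number"}},"required":["moves"]}

```bash
ls; mkdir -p pics; cat > h.py <<'E'
import numpy as np, cv2
from bench import *
def snap(n,f):
    p,d=capture(n); cv2.imwrite('pics/'+f,p); return p,d
def K(c):
    f=192/np.tan(np.radians(c['fov_y'])/2); return np.array([[f,0,c['cx']],[0,f,c['cy']],[0,0,1]]),np.array([c['k1'],0,0,0.])
def unp(c,uv):
    k,d=K(c); return cv2.undistortPoints(np.array(uv,float).reshape(-1,1,2),k,d).reshape(-1,2)
def onz(c,uv,z):
    s=unp(c,uv); R=np.array(c['R']);t=np.array(c['t']); o=-R.T@t
    r=np.c_[s,np.ones(len(s))]@R; return o+r*((z-o[2])/r[:,2])[:,None]
def dep(c,uv,dd):
    s=unp(c,uv);R=np.array(c['R']);t=np.array(c['t']); return (np.c_[s,np.ones(len(s))]*np.array(dd)[:,None]-t)@R
def proj(c,X):
    k,d=K(c);return cv2.projectPoints(np.array(X,float).reshape(-1,1,3),cv2.Rodrigues(np.array(c['R']))[0],np.array(c['t'],float),k,d)[0].reshape(-1,2)
E
python3 - <<'E'
from h import *
s=read_state();print({k:np.round(v,3) for k,v in s.items()})
a,_=snap('scene','s1.png');b,d=snap('top','t1.png')
for n in('scene','top'):
    c=camera_params(n);print(n,np.round(-np.array(c['R']).T@c['t']),c['fov_y'])
cv2.imwrite('pics/st1.png',np.vstack([a,b])[:, :]) if 0 else cv2.imwrite('pics/t1b.png',cv2.resize(b,(800,600),interpolation=cv2.INTER_CUBIC))
c=camera_params('top')
for n in['stand','marked_peg','release_top','dock','remote','cup','opener','coaster','bowl','candle','case']:
    for r in trace('top',n)[:3]: 
        m=r['region'];v,u=np.nonzero(m);print(n,round(r['p'],2),r['extent'],np.round(dep(c,[[u.mean(),v.mean()]],[np.median(d[m])]))[0])
E
```

```text
pics
{'clock': np.float64(0.0), 'q': array([ 1.169,  0.384,  0.044,  1.6  , -0.018,  1.161, -0.05 ]), 'joint_velocities': array([-0.   ,  0.001, -0.001,  0.001, -0.002,  0.002, -0.001]), 'effort': array([-0.0000e+00, -4.3347e+01,  1.0250e+00, -2.4951e+01,  1.1000e-02,
        1.2000e-02,  0.0000e+00]), 'position': array([ 194.164, -619.377,  248.872]), 'ee_rot': array([-3.139,  0.   ,  0.304]), 'contact_force': array([-0.757, -0.16 , -0.677]), 'wrist_torque': array([-0.025,  0.022, -0.03 ]), 'gripper_width': np.float64(1.0)}
scene [978. 401. 792.] 56.419937997773125
top [ 215.  -24. 1562.] 47.31350523541146
stand 0.74 [219.9, 130.5, 301.5, 219.2] [503. -19.  16.]
marked_peg 0.79 [220.9, 134.7, 303.1, 207.5] [542. -10.  39.]
dock 0.62 [250.5, 175.6, 262.2, 179.6] [519.  10.  49.]
dock 0.16 [224.1, 133.9, 298.0, 209.9] [544.  -9.  39.]
remote 0.89 [253.0, 145.5, 277.3, 177.9] [574. -29.  58.]
remote 0.77 [337.6, 233.4, 357.0, 285.3] [ 220. -304.   25.]
remote 0.62 [151.7, 239.0, 195.5, 285.5] [223. 294.  25.]
cup 0.8 [268.8, 165.3, 289.8, 183.6] [524. -73.  58.]
opener 0.51 [237.7, 150.1, 251.4, 169.0] [577.  38.  45.]
coaster 0.77 [128.0, 179.2, 153.8, 203.2] [479. 417.   7.]
coaster 0.22 [353.2, 138.7, 374.0, 164.6] [ 595. -377.   78.]
bowl 0.97 [129.4, 133.7, 157.1, 167.2] [632. 426.  20.]
bowl 0.66 [224.2, 139.4, 299.5, 207.1] [542. -10.  39.]
candle 0.63 [126.7, 133.3, 154.5, 169.1] [632. 425.  20.]
case 0.89 [374.3, 187.2, 396.8, 233.3] [ 388. -454.   37.]
```

View pics/t1b.png

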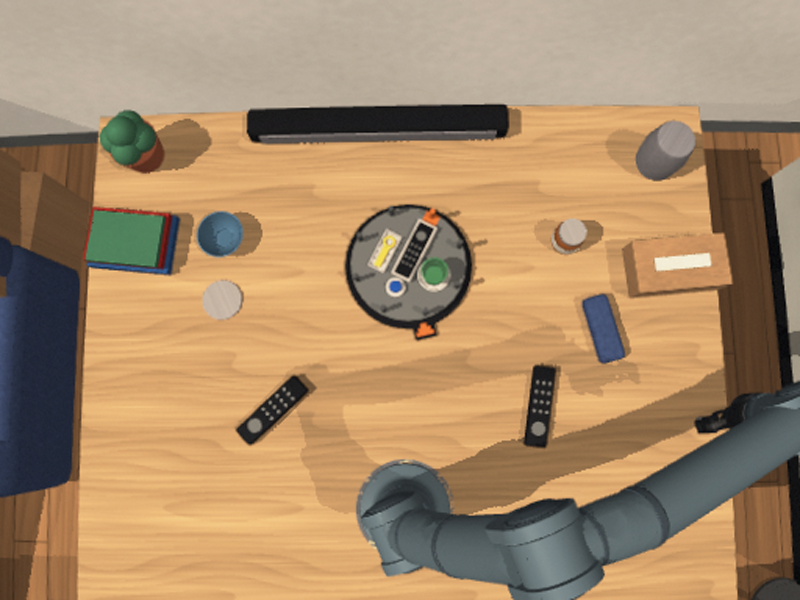

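View pics/s1.png

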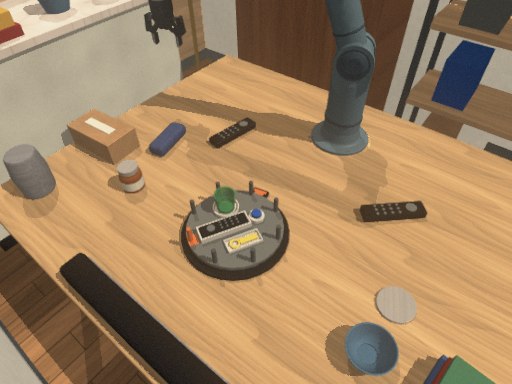

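The top view shows the carousel at (408,266) in the 800x600 picture. The orange peg is at (432,215) on the far side, the arrow at (425,330), the button at (396,287) and the cup at (434,270). The remote on the carousel, at (413,250), is the smallest. The look-alikes at (275,410) and (540,405) lie on the shelf and are left alone.

```bash
cat >> h.py <<'E'
def blobs(p,lo,hi,amin=8):
    m=cv2.inRange(cv2.cvtColor(p,cv2.COLOR_BGR2HSV),lo,hi);n,l,s,c=cv2.connectedComponentsWithStats(m)
    return [(s[i,4],c[i]) for i in range(1,n) if s[i,4]>=amin]
E
python3 - <<'E'
from h import *
for n,f in(('top','t1.png'),('scene','s1.png')):
    p=cv2.imread('pics/'+f);c=camera_params(n)
    print(n,'orange')
    for a,q in blobs(p,(3,180,150),(14,255,255)): print(a,np.round(q,1),*[np.round(onz(c,[q],z)[0][:2]) for z in(12,36,86)])
    print('blue')
    for a,q in blobs(p,(105,150,120),(125,255,255)): print(a,np.round(q,1),np.round(onz(c,[q],58)[0]))
    # dark stand outline: pixels darker, convex hull ellipse
p=cv2.imread('pics/t1.png');c=camera_params('top')
w=cv2.inRange(cv2.cvtColor(p,cv2.COLOR_BGR2GRAY),0,40);w[:, :215]=0;w[:,306:]=0;w[:125]=0;w[225:]=0
n,l,s,_=cv2.connectedComponentsWithStats(w);i=1+np.argmax(s[1:,4]);print(s[i])
v,u=np.nonzero(l==i);P=onz(c,np.c_[u,v],12)[:,:2]
h=cv2.convexHull(P.astype(np.float32))[:,0]
h=h[h[:,0]>520]
from scipy.optimize import least_squares
r=least_squares(lambda x:np.hypot(*(h-x[:2]).T)-x[2],[542,-10,148],loss='soft_l1',f_scale=2);print(r.x)
cv2.imwrite('pics/crop1.png',cv2.resize(p[125:225,210:315],None,fx=5,fy=5,interpolation=cv2.INTER_CUBIC))
E
```

```text
top orange
56 [275.6 138.6] [664. -71.] [657. -70.] [643. -69.]
63 [271.5 211. ] [398. -50.] [395. -50.] [389. -49.]
blue
69 [ 86.8 171.6] [545. 607.  58.]
33 [252.7 182.9] [492.  14.  58.]
scene orange
32 [259.3 191.3] [393. -52.] [411. -38.] [448.  -9.]
8 [188.1 229. ] [ 625. -120.] [ 636. -104.] [658. -70.]
49 [192.7 240. ] [644. -83.] [654. -68.] [675. -37.]
blue
[222 136  80  76 517]
[548.63545107 -15.80981284 144.62524503]
```

View pics/crop1.png

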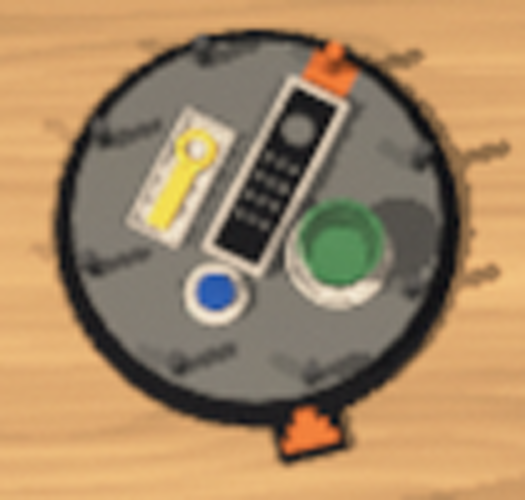

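Axis ≈ (549,-15.5). The orange peg is at bearing -26.6° and the arrow at -167.2°, so I'll push it about 140° clockwise. The fingers, shut, go in behind the orange peg at bearing about -4°.

Request:
{"name": "move_arm", "arguments": {"moves": "0.2 0.248 0 0 0 0 -1;0.2 0.248 0 0 0 0 -1;0.2 0.248 0 0 0 0 -1;0.2 0.248 0 0 0 0 -1;0.2 0.248 0 0 0 0 -1;0.2 0.248 0 0 0 0 -1;0.2 0.248 0 0 0 0 -1;0.2 0.248 0 0 0 0 -1", "force": 20}}

```text
clock: 1.32
position: [397.9, -367.6, 250.8]
ee_rot: [-3.141, -0.002, 0.309]
contact_force: [0.9, 0.1, -0.0]
gripper_width: 0.003
```

Request:
{"name": "move_arm", "arguments": {"moves": "0.2 0.248 0 0 0 0 -1;0.2 0.248 0 0 0 0 -1;0.2 0.248 0 0 0 0 -1;0.2 0.248 0 0 0 0 -1;0.2 0.248 0 0 0 0 -1;0.2 0.248 0 0 0 0 -1;0.2 0.248 0 0 0 0 -1;0.2 0.248 0 0 0 0 -1"}}

```text
clock: 1.98
position: [599.8, -115.7, 251.2]
ee_rot: [-3.14, -0.004, 0.312]
contact_force: [0.2, 0.2, -0.4]
gripper_width: 0.001
```

```bash
python3 - <<'E'
from h import *
c=camera_params('wrist');p,d=snap('wrist','w1.png')
print(np.round(-np.array(c['R']).T@c['t']))
for a,q in blobs(p,(3,180,120),(14,255,255),30): print('or',a,np.round(q),*[np.round(onz(c,[q],z)[0][:2]) for z in(12,36,86)])
for a,q in blobs(p,(105,150,100),(125,255,255),30): print('bl',a,np.round(q),np.round(onz(c,[q],58)[0]),d[int(q[1]),int(q[0])],np.round(dep(c,[q],[d[int(q[1]),int(q[0])]])))
E
```

```text
[675. -92. 376.]
or 547 [223.  90.] [657. -68.] [659. -70.] [661. -73.]
or 931 [478. 227.] [ 602. -396.] [ 607. -376.] [ 617. -335.]
or 109 [154. 289.] [403. -54.] [421. -56.] [458. -62.]
or 82 [138. 290.] [395. -35.] [413. -38.] [452. -46.]
bl 336 [ 98. 220.] [499.  14.  58.] 343.67224 [[499.  14.  58.]]
```

View pics/w1.png

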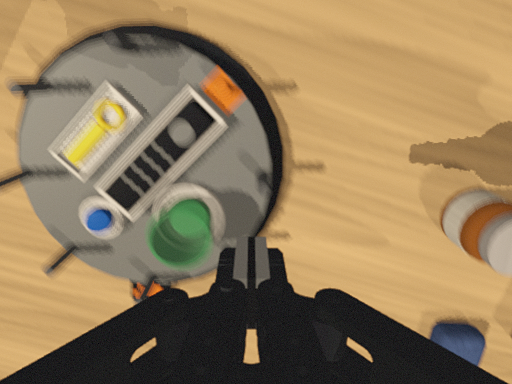

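The wrist picture agrees: the orange peg and patch are at (223,90), the button at (98,220), and the gap behind the orange peg (above it) is clear. Next I move over the entry point and descend.

Request:
{"name": "move_arm", "arguments": {"moves": "0.027 0.03 0 0 0 0 -1;0.054 0.06 0 0 0 0 -1;0.08 0.09 0 0 0 0 -1;0.08 0.09 -0.02 0 0 0 -1;0.08 0.09 -0.06 0 0 0 -1;0.08 0.09 -0.1 0 0 0 -1;0.08 0.09 -0.12 0 0 0 -1;0.08 0.09 -0.12 0 0 0 -1"}}

```text
clock: 2.7
position: [678.3, -18.3, 124.0]
ee_rot: [-3.132, 0.002, 0.322]
contact_force: [-1.9, -1.0, -1.2]
gripper_width: 0.001
```

```bash
python3 - <<'E'
from h import *
p,d=snap('scene','s2.png');c=camera_params('scene');s=read_state();print(s['position'])
q=proj(c,[s['position']+[0,0,-19],[551,-15,86]]);print(q)
cv2.imwrite('pics/s2c.png',cv2.resize(p[120:300,130:340],None,fx=3,fy=3,interpolation=cv2.INTER_CUBIC))
E
```

```text
[680.835963   -18.20581295 127.73742579]
[[195.49758272 239.97558866]
 [233.06881929 213.32155659]]
```

View pics/s2c.png

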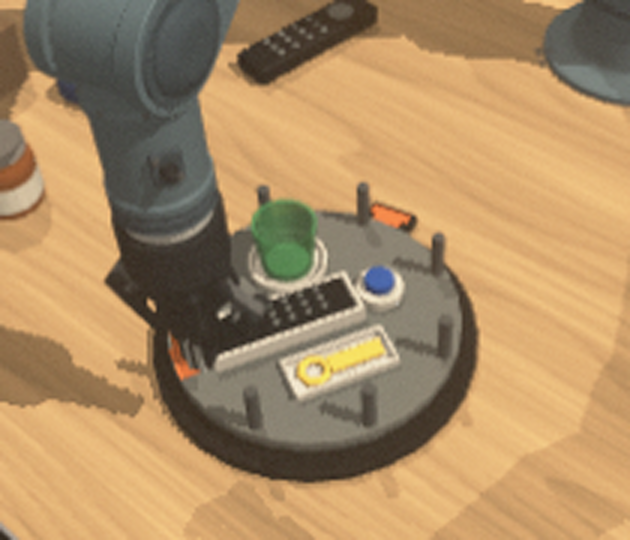

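Request:
{"name": "move_arm", "arguments": {"moves": "0 0 -0.02 0 0 0 -1;0 0 -0.04 0 0 0 -1;0 0 -0.051 0 0 0 -1;0 0 -0.051 0 0 0 -1;0 0 -0.051 0 0 0 -1;0 0 -0.051 0 0 0 -1;0 0 -0.051 0 0 0 -1;0 0 -0.051 0 0 0 -1"}}

```text
clock: 3.42
position: [682.1, -18.1, 78.6]
ee_rot: [-3.135, -0.006, 0.321]
contact_force: [-0.1, -0.4, -1.0]
gripper_width: -0.001
```

```bash
cat > arc.py <<'E'
import sys
from h import *
step=float(sys.argv[1]) if len(sys.argv)>1 else 3
A=np.array([551,-15.5]);s=read_state();p=s['position'];v=p[:2]-A
b=np.degrees(np.arctan2(v[1],v[0]));print(np.round(p,1),'r',np.hypot(*v).round(1),'b',b.round(1),np.round(s['contact_force'],1))
for k in range(1,9):
    t=np.radians(b-step*k);q=A+128*np.array([np.cos(t),np.sin(t)])-p[:2];print(np.round(q/1000,3))
E
python3 arc.py 3.5
```

```text
[682.1 -18.1  78.6] r 131.1 b -1.1 [-0.1 -0.4 -1. ]
[-0.004 -0.008]
[-0.004 -0.016]
[-0.006 -0.023]
[-0.008 -0.031]
[-0.01  -0.038]
[-0.013 -0.046]
[-0.016 -0.053]
[-0.019 -0.06 ]
```

Request:
{"name": "move_arm", "arguments": {"moves": "-0.003 -0.008 -0.002 0 0 0 -1;-0.004 -0.016 -0.002 0 0 0 -1;-0.006 -0.023 -0.002 0 0 0 -1;-0.008 -0.031 -0.002 0 0 0 -1;-0.01 -0.038 -0.002 0 0 0 -1;-0.013 -0.046 -0.002 0 0 0 -1;-0.016 -0.053 -0.002 0 0 0 -1;-0.019 -0.06 -0.002 0 0 0 -1"}}

```text
clock: 4.08
position: [663.0, -78.5, 76.7]
ee_rot: [-3.135, -0.007, 0.321]
contact_force: [0.7, 0.8, 0.3]
gripper_width: -0.004
```

```bash
python3 arc.py 3.5
```

```text
[663.  -78.5  76.7] r 128.5 b -29.4 [0.7 0.8 0.3]
[-0.004 -0.006]
[-0.009 -0.013]
[-0.014 -0.019]
[-0.019 -0.025]
[-0.024 -0.03 ]
[-0.03  -0.036]
[-0.037 -0.04 ]
[-0.043 -0.045]
```

Request:
{"name": "move_arm", "arguments": {"moves": "-0.004 -0.006 0 0 0 0 -1;-0.009 -0.013 0 0 0 0 -1;-0.014 -0.019 0 0 0 0 -1;-0.019 -0.025 0 0 0 0 -1;-0.024 -0.03 0 0 0 0 -1;-0.03 -0.036 0 0 0 0 -1;-0.037 -0.04 0 0 0 0 -1;-0.043 -0.045 0 0 0 0 -1"}}

```text
clock: 4.75
position: [619.2, -124.0, 76.7]
ee_rot: [-3.135, -0.007, 0.321]
contact_force: [0.7, 1.0, -0.5]
gripper_width: -0.002
```

```bash
python3 arc.py 3.5; python3 - <<'E'
from h import *
p,d=snap('scene','s3.png')
p2,_=snap('top','t3.png')
cv2.imwrite('pics/s3c.png',np.hstack([cv2.resize(p[130:290,140:310],(425,400)),cv2.resize(p2[120:225,210:315],(370,400))]))
E
```

```text
[ 619.2 -124.    76.7] r 128.2 b -57.8 [ 0.7  1.  -0.5]
[-0.007 -0.004]
[-0.014 -0.007]
[-0.021 -0.01 ]
[-0.028 -0.013]
[-0.036 -0.015]
[-0.043 -0.017]
[-0.051 -0.018]
[-0.059 -0.019]
```

View pics/s3c.png

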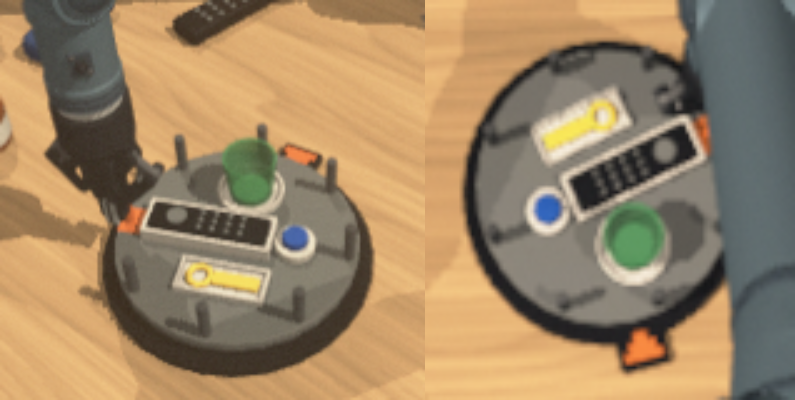

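The picture shows the platter turning with the fingers behind the orange peg: the dock now points right in the top view, and everything is still in its seat.

Request:
{"name": "move_arm", "arguments": {"moves": "-0.007 -0.004 0 0 0 0 -1;-0.014 -0.007 0 0 0 0 -1;-0.021 -0.01 0 0 0 0 -1;-0.028 -0.013 0 0 0 0 -1;-0.036 -0.015 0 0 0 0 -1;-0.043 -0.017 0 0 0 0 -1;-0.051 -0.018 0 0 0 0 -1;-0.059 -0.019 0 0 0 0 -1"}}

```text
clock: 5.52
position: [558.2, -145.4, 76.4]
ee_rot: [-3.136, -0.004, 0.319]
contact_force: [0.6, -0.1, -0.4]
gripper_width: -0.004
```

```bash
python3 arc.py 3.5
```

```text
[ 558.2 -145.4   76.4] r 130.1 b -86.8 [ 0.6 -0.1 -0.4]
[-0.008  0.002]
[-0.016  0.002]
[-0.024  0.003]
[-0.031  0.004]
[-0.039  0.006]
[-0.046  0.008]
[-0.054  0.011]
[-0.061  0.014]
```

Request:
{"name": "move_arm", "arguments": {"moves": "-0.008 0.001 0 0 0 0 -1;-0.016 0.002 0 0 0 0 -1;-0.024 0.003 0 0 0 0 -1;-0.031 0.004 0 0 0 0 -1;-0.039 0.006 0 0 0 0 -1;-0.046 0.008 0 0 0 0 -1;-0.054 0.011 0 0 0 0 -1;-0.061 0.014 0 0 0 0 -1"}}

```text
clock: 6.18
position: [497.4, -129.7, 76.7]
ee_rot: [-3.135, -0.006, 0.321]
contact_force: [2.1, 1.6, -0.5]
gripper_width: 0.001
```

```bash
python3 arc.py 3.5
```

```text
[ 497.4 -129.7   76.7] r 126.1 b -115.1 [ 2.1  1.6 -0.5]
[-0.008  0.002]
[-0.015  0.006]
[-0.021  0.01 ]
[-0.027  0.015]
[-0.033  0.02 ]
[-0.039  0.025]
[-0.044  0.031]
[-0.049  0.037]
```

Request:
{"name": "move_arm", "arguments": {"moves": "-0.008 0.002 0 0 0 0 -1;-0.015 0.006 0 0 0 0 -1;-0.021 0.01 0 0 0 0 -1;-0.027 0.015 0 0 0 0 -1;-0.033 0.02 0 0 0 0 -1;-0.039 0.025 0 0 0 0 -1;-0.044 0.031 0 0 0 0 -1;-0.049 0.037 0 0 0 0 -1"}}

```text
clock: 6.85
position: [447.9, -92.2, 76.7]
ee_rot: [-3.136, -0.006, 0.321]
contact_force: [1.9, -0.7, 0.4]
gripper_width: 0.004
```

```bash
python3 arc.py 1.5; python3 - <<'E'
from h import *
p,d=snap('scene','s4.png');c=camera_params('scene')
for a,q in blobs(p,(3,180,120),(14,255,255),4): print('or',a,np.round(q),*[np.round(onz(c,[q],z)[0][:2]) for z in(12,36,86)])
for a,q in blobs(p,(105,150,100),(125,255,255),8): print('bl',a,np.round(q),np.round(onz(c,[q],58)[0]))
cv2.imwrite('pics/s4c.png',cv2.resize(p[130:290,160:310],None,fx=4,fy=3.75,interpolation=cv2.INTER_CUBIC))
E
```

```text
[447.9 -92.2  76.7] r 128.5 b -143.4 [ 1.9 -0.7  0.4]
[-0.002  0.003]
[-0.003  0.006]
[-0.005  0.009]
[-0.007  0.011]
[-0.009  0.014]
[-0.01   0.017]
[-0.012  0.02 ]
[-0.013  0.023]
or 6 [242. 181.] [ 390. -120.] [ 408. -104.] [445. -71.]
or 7 [245. 191.] [419. -86.] [436. -71.] [472. -40.]
or 15 [257. 190.] [394. -60.] [412. -46.] [449. -16.]
or 9 [263. 193.] [390. -41.] [408. -28.] [446.   1.]
bl 11 [231. 240.] [605.  21.  58.]
```

View pics/s4c.png

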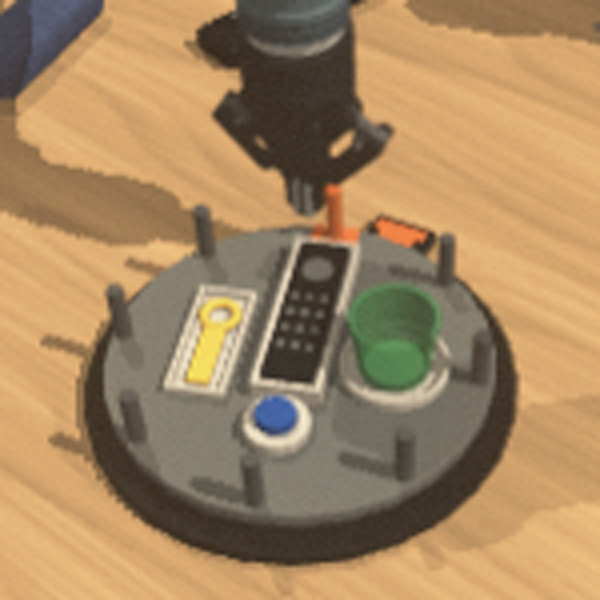

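The orange peg is at about (242,181) in the scene image, bearing about -152°, so about 15° remains. I'll push 12° more, slowly.

Request:
{"name": "move_arm", "arguments": {"moves": "-0.002 0.003 0 0 0 0 -1;-0.003 0.006 0 0 0 0 -1;-0.005 0.009 0 0 0 0 -1;-0.007 0.011 0 0 0 0 -1;-0.009 0.014 0 0 0 0 -1;-0.01 0.017 0 0 0 0 -1;-0.012 0.02 0 0 0 0 -1;-0.013 0.023 0 0 0 0 -1"}}

```text
clock: 7.57
position: [433.4, -67.3, 76.4]
ee_rot: [-3.134, -0.004, 0.322]
contact_force: [0.8, -0.8, 0.3]
gripper_width: -0.001
```

```bash
cat > chk.py <<'E'
from h import *
import sys
p,d=snap('scene',sys.argv[1]+'.png');c=camera_params('scene')
for a,q in blobs(p,(3,150,110),(14,255,255),4): print('or',a,np.round(q,1),*[np.round(onz(c,[q],z)[0][:2]) for z in(12,36,70)])
A=np.array([551,-15.5])
m=cv2.inRange(cv2.cvtColor(p,cv2.COLOR_BGR2HSV),(105,110,60),(125,255,255));m[:210]=0;m[260:]=0;m[:,:200]=0;m[:,270:]=0
v,u=np.nonzero(m);q=[u.mean(),v.mean()];b=onz(c,[q],58)[0][:2];e=b-A
print('button',len(u),q,b,np.hypot(*e),np.degrees(np.arctan2(*e[::-1]))-180)
for t in('top','scene'):
    if t=='top': pt,_=snap('top','x.png')
    for r in trace(t,'release_top')[:1]: print(t,r['p'],r['extent'])
cv2.imwrite('pics/%sc.png'%sys.argv[1],cv2.resize(p[130:290,160:310],None,fx=4,fy=3.75,interpolation=cv2.INTER_CUBIC))
E
python3 chk.py s5; python3 arc.py 0.5
```

```text
or 250 [ 9.6 32.4] [  274. -1951.] [  296. -1878.] [  327. -1776.]
or 134 [131.4 177.8] [ 593. -408.] [ 605. -384.] [ 622. -348.]
or 145 [255.7 190.6] [397. -63.] [415. -49.] [440. -28.]
or 9 [135.  191.4] [ 624. -351.] [ 635. -328.] [ 651. -295.]
or 93 [442.6 370.4] [563. 558.] [576. 553.] [594. 547.]
button 71 [np.float64(222.73239436619718), np.float64(238.8450704225352)] [613.77653588   2.52583763] 65.3132779734745 -163.97895584763324
[432.8 -67.2  76.1] r 129.0 b -156.4 [-0.7 -0.4  0.1]
[0.    0.001]
[0.    0.002]
[-0.     0.003]
[-0.001  0.005]
[-0.001  0.006]
[-0.002  0.007]
[-0.002  0.008]
[-0.002  0.009]
```

View pics/s5c.png

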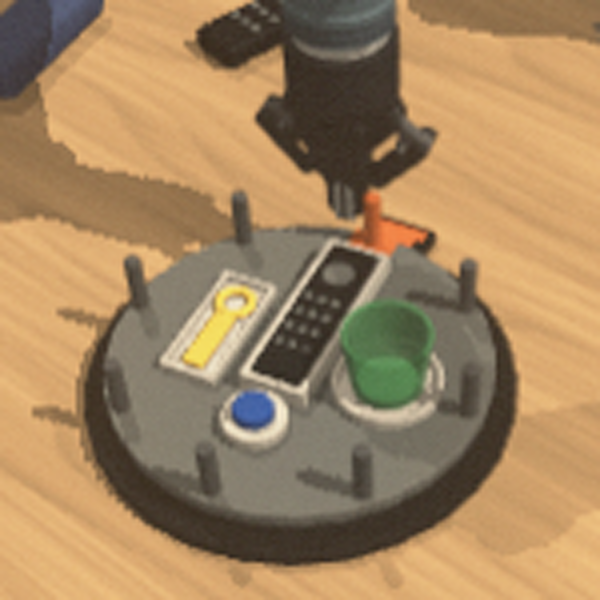

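Peg at about -164° and the arrow at -167°. I nudge about 3° more, back off, and lift.

Request:
{"name": "move_arm", "arguments": {"moves": "0 0.003 0 0 0 0 -1;-0.001 0.005 0 0 0 0 -1;-0.002 0.007 0 0 0 0 -1;-0.002 0.007 0 0 0 0 -1;-0.002 0.007 0 0 0 0 -1;0 0 0 0 0 0 -1;0.003 -0.01 0 0 0 0 -1;0.003 -0.01 0 0 0 0 -1"}}

```text
clock: 8.43
position: [436.6, -79.8, 76.3]
ee_rot: [-3.135, -0.003, 0.32]
contact_force: [-0.3, -0.2, -0.2]
gripper_width: -0.002
```

Request:
{"name": "move_arm", "arguments": {"moves": "0 0 0.03 0 0 0 -1;0 0 0.06 0 0 0 -1;0 0 0.1 0 0 0 -1;0 0 0.14 0 0 0 -1;0 0 0.17 0 0 0 -1;0 0 0.17 0 0 0 -1;0 0 0.17 0 0 0 -1;0 0 0.17 0 0 0 -1"}}

```text
clock: 9.1
position: [436.0, -80.2, 245.7]
ee_rot: [-3.134, -0.002, 0.319]
contact_force: [-0.3, -0.4, -0.4]
gripper_width: 0.0
```

```bash
python3 chk.py s6; python3 - <<'E'
from h import *
s=read_state();print(s['position'])
c=camera_params('wrist');p,d=snap('wrist','w2.png')
print(np.round(-np.array(c['R']).T@c['t']))
for a,q in blobs(p,(3,160,110),(14,255,255),30): print('or',a,np.round(q),*[np.round(onz(c,[q],z)[0][:2]) for z in(12,36,86)])
for a,q in blobs(p,(105,150,100),(125,255,255),30): print('bl',a,np.round(q),np.round(dep(c,[q],[d[int(q[1]),int(q[0])]]),1))
E
```

```text
or 255 [ 9.5 32.5] [  275. -1950.] [  297. -1878.] [  327. -1776.]
or 135 [131.2 177.7] [ 593. -409.] [ 605. -384.] [ 622. -349.]
or 130 [257.5 191.4] [396. -56.] [414. -42.] [439. -22.]
or 10 [134.5 191.5] [ 626. -352.] [ 636. -329.] [ 652. -296.]
or 88 [442.6 370.4] [563. 558.] [576. 553.] [594. 547.]
button 67 [np.float64(221.1492537313433), np.float64(238.22388059701493)] [614.80719439  -1.90953328] 65.2384766987019 -167.97609334585965
top 0.43 [251.5, 147.6, 259.0, 154.9]
scene 0.54 [218.1, 234.3, 228.5, 245.8]
[435.32094621 -79.7549685  244.43937086]
[511. -57. 369.]
or 1521 [214. 163.] [416. -43.] [422. -44.] [436. -46.]
```

View pics/w2.png

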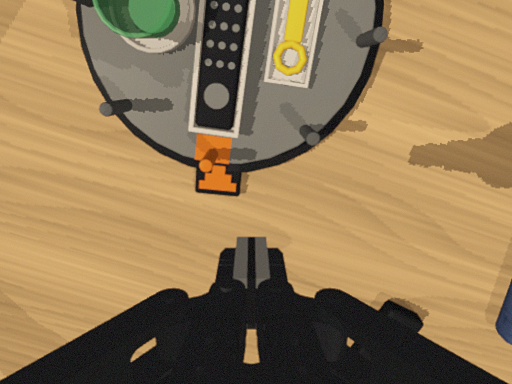

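The wrist view shows the orange peg at (206,166), over the patch (214,148), in line with the arrow (218,182). I'll check this by numbers and locate the button.

```bash
python3 - <<'E'
from h import *
c=camera_params('wrist');A=np.array([551,-15.5])
for n,uv,z in(('pegtop',(206,166),86),('patch',(214,148),36),('arrow',(218,183),12)):
    w=onz(c,[uv],z)[0][:2];e=w-A;print(n,w.round(1),np.hypot(*e).round(1),np.degrees(np.arctan2(*e[::-1])).round(1))
c=camera_params('top');p=cv2.imread('pics/x.png')
for a,q in blobs(p,(105,110,60),(125,255,255),10): print(a,q,onz(c,[q],58)[0].round(1))
E
```

```text
pegtop [431.1 -40.2] 122.4 -168.3
patch [437.1 -39.8] 116.5 -168.0
arrow [395.8 -53.8] 159.9 -166.1
265 [ 95.2754717  163.32075472] [574.7 576.9  58. ]
37 [257.40540541 149.83783784] [610.9  -4.4  58. ]
```

Request:
{"name": "move_arm", "arguments": {"moves": "0.036 0.019 0 0 0 0 -1;0.072 0.038 0 0 0 0 -1;0.105 0.055 0 0 0 0 -1;0.105 0.055 0 0 0 0 -1;0.105 0.055 0 0 0 0 -1;0.105 0.055 0 0 0 0 -1;0.105 0.055 0 0 0 0 -1;0.105 0.055 0 0 0 0 -1"}}

```text
clock: 10.02
position: [539.4, -25.9, 244.4]
ee_rot: [-3.133, 0.001, 0.318]
contact_force: [0.4, 0.3, 0.0]
gripper_width: -0.001
```

```bash
python3 - <<'E'
from h import *
s=read_state();print(s['position'],s['ee_rot'])
c=camera_params('wrist');p,d=snap('wrist','w3.png')
for a,q in blobs(p,(105,150,80),(125,255,255),100):
    u,v=map(int,q);print('bl',a,np.round(q),np.round(dep(c,[q],[d[v,u]]),1))
    for o in range(0,50,4):
        P=[dep(c,[[u+o*k,v]],[d[v,u+o*k]])[0].round(1) for k in(-1,1)]; print(o,*P)
cv2.imwrite('pics/w3c.png',p)
E
```

```text
[539.35597601 -25.92602951 244.36430005] [-3.13322370e+00  1.06118821e-03  3.17949081e-01]
bl 712 [257.  81.] [[614.6  -6.3  59.1]]
0 [615.2  -6.   58.8] [615.2  -6.   58.8]
4 [614.1  -2.7  59.8] [616.3  -9.3  59.5]
8 [6.13e+02 6.00e-01 5.78e+01] [617.4 -12.6  58.8]
12 [612.    3.9  58.9] [618.5 -15.8  59.9]
16 [610.7   7.5  50.1] [619.7 -19.6  50.3]
20 [609.6  11.   49.4] [620.8 -23.1  49.6]
24 [608.2  15.   37.4] [622.2 -27.4  36.6]
28 [607.   18.6  37. ] [623.3 -30.7  39.1]
32 [605.9  22.1  36.7] [624.5 -34.4  37.4]
36 [604.7  25.6  37.3] [625.7 -37.8  38.3]
40 [603.5  29.2  36.7] [626.9 -41.5  36.9]
44 [602.4  32.8  36.6] [628.1 -45.   37.3]
48 [601.2  36.4  35.8] [629.2 -48.5  37.6]
```

View pics/w3c.png

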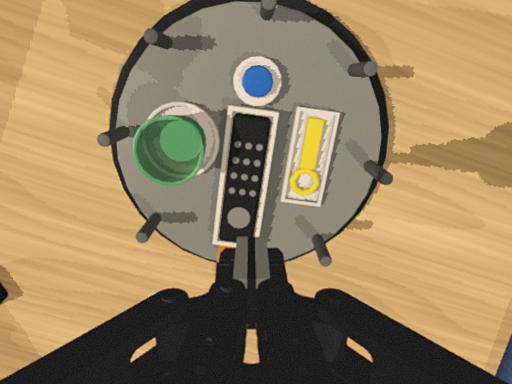

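The button centre is at about (614,-4) with its top at z 59 and the housing at 50. It stands 9 mm proud, so a full 6 mm press clears the housing.

Request:
{"name": "move_arm", "arguments": {"moves": "0.03 0.009 0 0 0 0 -1;0.06 0.018 0 0 0 0 -1;0.0745 0.022 0 0 0 0 -1;0.0745 0.022 -0.03 0 0 0 -1;0.0745 0.022 -0.07 0 0 0 -1;0.0745 0.022 -0.11 0 0 0 -1;0.0745 0.022 -0.14 0 0 0 -1;0.0745 0.022 -0.148 0 0 0 -1"}}

```text
clock: 10.73
position: [608.7, -5.3, 90.8]
ee_rot: [-3.131, 0.011, 0.317]
contact_force: [-0.6, -0.4, -0.7]
gripper_width: 0.002
```

```bash
python3 - <<'E'
from h import *
c,_=capture('top');s=read_state();print(s['position'],s['contact_force'])
E
```

```text
[609.57347093  -5.09923866  91.7859186 ] [-0.98644681 -0.67156598 -0.54772918]
```

Request:
{"name": "move_arm", "arguments": {"moves": "0.004 0.001 0 0 0 0 -1;0.004 0.001 0 0 0 0 -1;0.004 0.001 -0.004 0 0 0 -1;0.004 0.001 -0.008 0 0 0 -1;0.004 0.001 -0.01 0 0 0 -1;0.004 0.001 -0.01 0 0 0 -1;0.004 0.001 -0.01 0 0 0 -1;0.004 0.001 -0.01 0 0 0 -1"}}

```text
clock: 11.45
position: [613.7, -4.1, 82.1]
ee_rot: [-3.131, 0.01, 0.317]
contact_force: [0.3, 0.5, -0.8]
gripper_width: -0.001
```

Request:
{"name": "move_arm", "arguments": {"moves": "0 0 -0.002 0 0 0 -1;0 0 -0.004 0 0 0 -1;0 0 -0.005 0 0 0 -1;0 0 -0.006 0 0 0 -1;0 0 -0.007 0 0 0 -1;0 0 -0.008 0 0 0 -1;0 0 -0.008 0 0 0 -1;0 0 -0.008 0 0 0 -1"}}

```text
clock: 12.12
position: [613.8, -4.1, 74.3]
ee_rot: [-3.131, 0.009, 0.317]
contact_force: [-1.8, -1.1, 3.1]
gripper_width: 0.001
```

Request:
{"name": "move_arm", "arguments": {"moves": "0 0 -0.001 0 0 0 -1;0 0 -0.0015 0 0 0 -1;0 0 -0.002 0 0 0 -1;0 0 -0.0025 0 0 0 -1;0 0 -0.003 0 0 0 -1;0 0 -0.003 0 0 0 -1;0 0 -0.003 0 0 0 -1;0 0 -0.003 0 0 0 -1"}}

```text
clock: 12.78
position: [613.8, -4.1, 71.4]
ee_rot: [-3.131, 0.01, 0.317]
contact_force: [-3.5, -0.9, 4.7]
gripper_width: -0.002
```

Request:
{"name": "move_arm", "arguments": {"moves": "0 0 -0.0005 0 0 0 -1;0 0 -0.001 0 0 0 -1;0 0 -0.001 0 0 0 -1;0 0 -0.001 0 0 0 -1;0 0 -0.001 0 0 0 -1;0 0 -0.001 0 0 0 -1;0 0 -0.001 0 0 0 -1;0 0 -0.001 0 0 0 -1"}}

```text
clock: 13.45
position: [613.9, -4.0, 71.2]
ee_rot: [-3.132, 0.01, 0.317]
contact_force: [-3.2, -0.1, 7.5]
gripper_width: 0.0
```

Commanded 1 mm lower, the tool moved only 0.2 mm and the force rose to 7.5 N, so the button has bottomed out. I lift straight up.

Request:
{"name": "move_arm", "arguments": {"moves": "0 0 0.003 0 0 0 -1;0 0 0.008 0 0 0 -1;0 0 0.03 0 0 0 -1;0 0 0.06 0 0 0 -1;0 0 0.1 0 0 0 -1;0 0 0.14 0 0 0 -1;0 0 0.17 0 0 0 -1;0 0 0.17 0 0 0 -1"}}

```text
clock: 14.12
position: [618.8, -3.4, 249.4]
ee_rot: [-3.136, -0.005, 0.317]
contact_force: [1.2, -0.1, 0.7]
gripper_width: 0.001
```

Request:
{"name": "move_arm", "arguments": {"moves": "-0.025 -0.01 0 0 0 0 -1;-0.05 -0.02 0 0 0 0 -1;-0.075 -0.03 0 0 0 0 -1;-0.075 -0.03 0 0 0 0 -1;-0.075 -0.03 0 0 0 0 -1;-0.075 -0.03 0 0 0 0 -1;-0.075 -0.03 0 0 0 0 -1;-0.075 -0.03 0 0 0 0 -1"}}

```text
clock: 14.78
position: [544.9, -32.5, 249.4]
ee_rot: [-3.136, -0.006, 0.318]
contact_force: [0.3, -0.6, 0.4]
gripper_width: 0.004
```

```bash
python3 - <<'E'
from h import *
c=camera_params('wrist');p,d=snap('wrist','w4.png')
for a,q in blobs(p,(105,150,80),(125,255,255),100):
    u,v=map(int,q);print('bl',a,np.round(q),np.round(dep(c,[q],[np.median(d[v-5:v+6,u-5:u+6])]),1))
print(read_state()['contact_force'])
E
python3 chk.py s7
```

```text
bl 672 [248.  86.] [[614.7  -6.4  59. ]]
[ 0.62033605  0.13662013 -0.05033741]
or 252 [ 9.6 32.5] [  275. -1950.] [  297. -1877.] [  327. -1775.]
or 142 [131.5 177.6] [ 593. -409.] [ 604. -384.] [ 621. -348.]
or 129 [257.5 191.4] [396. -56.] [414. -42.] [439. -22.]
or 12 [134.9 191.4] [ 625. -352.] [ 635. -328.] [ 651. -296.]
or 91 [442.5 370.6] [564. 558.] [577. 553.] [595. 547.]
button 67 [np.float64(221.1492537313433), np.float64(238.22388059701493)] [614.80719439  -1.90953328] 65.2384766987019 -167.97609334585965
scene 0.46 [219.9, 233.8, 230.5, 247.0]
```

View pics/w4.png

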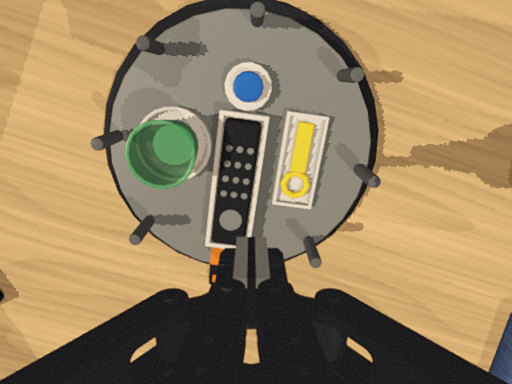

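The button (248,86) is back up at z 59, the carousel has not turned since the press, and the remote, cup and opener sit in their seats. Handing in.

```bash
python3 -c "
from bench import job_done;print(job_done())"
```

```text
the job is handed in; nothing more can be done
None
```

The job is done and handed in at about 15 s of the 61 s allowed; no verdict was reported.

With the fingers shut, I pushed the orange peg about 141° clockwise to the arrow and backed off. I then pressed the blue button down to its stop and lifted clear. At the stop, a command 1 mm lower moved the tool only 0.2 mm and the force rose to 7.5 N.

**Peg position:** the last image measurement put the orange peg at bearing about -168° and the arrow at -166° to -167°. That is 2–4 mm off sideways, against the 18 mm allowed. The carousel measured the same before and after the press.

**Button and seats:** the button top is back at z 59, its starting height. The remote, cup and opener look seated in the last picture, though I did not measure their offsets. The tool is well above the carousel with about zero contact force.

**Disagreements:** the different views put the button centre up to 4 mm apart, and I pressed at about their mean. A sideways force of about 3 N showed during the press, but the carousel did not turn. I did not re-measure the other things on the shelf; the tool stayed well clear of them.

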